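# Close the drop-front carton of culture dishes

### The arm

A 6-joint arm with a two-finger parallel gripper is mounted at the origin on the work surface. World frame = base frame: x ahead of the robot, y to its left, z up, the work surface at z = 0. Lengths are in m, angles in degrees, forces in N, time in s.
With the tool pointing down it reaches from about 0.225 to 0.875 m from the base axis. Payload 3.4 kg.
Tool frame: the origin (TCP) lies at the very end of the fingers, on their centre line; the grasp point (between the pads) lies 19 mm behind it; z points along the fingers, y is the line along which they close (so a half turn about z gives the same grasp; the last joint's range is limited). The gripper opens to 85 mm and grips with 20 to 120 N. Pads are 22 mm wide; open, the fingers measure 114 mm over their backs; the gripper's body (76 mm by 85 mm) begins 54 mm behind the grasp point. The pads swing forward as they close: fully open they stand 13 mm farther back than shut.
Start: joints at [-77.521, 15.808, 86.224, -0, 77.962, -6.933], TCP at [0.191, -0.542, 0.231] pointing down, gripper open.
Joint ranges: [-165.64, 165.64], [-43.16, 119.46], [12.63, 154.43], [-67.54, 247.53], [6.08, 155.33], [-154.97, 154.97]. Speed limits (degrees/s): [147.25, 147.25, 180, 180, 180, 180].

### API

Orientations are given as [roll, pitch, yaw] about the fixed x, y, z axes, in that order (R = Rz(yaw) Ry(pitch) Rx(roll)).
In Python, from bench import readout, viewer, ticket gives the robot as it stands.
- The arm moves only by the tool send_rows, never from a script. Its argument "series" is a list of rows, each an object with "claw": the finger opening in mm, from 0 to 85.4; "travel": the shift along the tool's x, y, z in mm, a list of three; "rot": the turn, a rotation vector about the tool's x, y, z in rad, a list of three. In form: [{"claw": claw, "travel": [dx, dy, dz], "rot": [rx, ry, rz]}, ...]. A call has 1 to 12 rows; each row is the pose to reach, as a shift and turn from the pose commanded when the call began, along the tool's axes at that moment; what a row does not reach only later rows make up. A row lasts 1/12 s, in which the tool goes at most 41.7 mm and 7.16 degrees, less where a joint would pass 70% of its speed; a pose out of reach is approached as far as the arm can. A call with a gripper value outside its range is refused whole. The fingers move at their own pace and stop on an object; "newtons" is the grip in N (left out, the last holds). Time passes only in rows, so rows that repeat a pose let the fingers close. It gives the time, the measured TCP pose, the force, the opening and the grip force at its end, in the units of the state.
- readout.read_state(): the state, without advancing time (a new reading comes with each control period).
- viewer.grab_frame(name): name is "scene" or "side" or "wrist"; returns a dict with "frame" (384x512x3 uint8, red, green, blue), "z_map" (384x512 float32, m along the optical axis (not along the pixel's ray), 0 where there is no reading), "mtx" (3x3 intrinsics, pixels), "origin" and "orientation" of the camera in the world. Camera axes: x right, y down, z forward; pixel columns grow to the right and rows downward; lengths in m; the calibration is good to about 2 mm. A picture is of the moment at which its call begins.
- ticket.sign_off(): hands the job in; it is judged then, once.
Trained networks look in the newest picture that a camera, given by its name, has taken for a name from the list of things; names that differ only in an ending like _2 or _b are one class to them, and where a whole thing is asked for, a point or a joint stands for the part that bears it (a point fixed in the world has none). Each returns a list of dicts, best first, with "confidence" (0 to 1); they miss things now and then, are a little off and sometimes report something else, mostly with a low value. They report only what shows in the picture. A call takes as long as a camera call.
- viewer.spot_in(camera, target): "point" ([x, y, z] in m, in world coordinates, good to about 4 mm: the middle of the surface that is visible of it).
- viewer.masks_of(camera, target): "mask" (384x512 bool, what is visible of it).
The state is a dict: "clock": time; "q": joint angles; "qvel": joint speeds; "joint_torque": joint torques, N m; "tcp_pos": TCP position; "tool_rot": TCP orientation; "force": force on the tool from outside, world axes, zero at the start; "wrist_torque": the same for the moment, N m; "grip_width": opening from 0.0 (shut) to 1.0 (fully open); "gripper_force": force on a finger pad.
Only numpy, scipy, OpenCV 4.12 (cv2) and the standard library are available. Lean on these libraries where they do the work, as an engineer would, in place of code of your own. Each camera call takes 0.05 s, during which the arm holds its last target. There are 200 camera calls.

### The job

Close up the open carton of culture dishes. First swing its front wall fully upright, then fold both side flaps down flat, and only then bring the springy lid over from the back and press its front edge down until it snaps and stays shut by itself. Handle the board gently, without crushing the carton, and leave the other things on the bench where they are.

Things in the scene. Friction and masses are not known exactly. Their poses are not given: they have to be found in the camera images.
- carton: the drop-front cardboard carton, fixed to the bench, 140 (its x, 156 with the lid's overhang) x 200 (its y) x 117 mm high when closed, board 4 mm thick. Origin: centre of its underside, on the bench; x points to its back, z up. Two white dish stacks 66 mm across and 60 mm tall stand inside.
- front_wall (a joint): angle of the carton's bottom-hinged front wall (190 wide, 106 mm high, 4 mm thick): 0 upright and flush (home, a firm stop), growing as it leans out to the front; a stiff crease, it stays where it is left (about 4 N at its top edge moves it). Hinge axis along the carton's y through (-70, 0, 4) mm in the carton frame, on the wall's outer face
- front_wall_edge (a point): middle of the front wall's outer top edge, 106 mm from its hinge
- left_flap (a joint): angle of the side flap on the carton's +y wall (112 long along x, 65 mm from hinge to free edge): 0 lying flat inwards (a firm stop), 1.57 standing up, more leaning outwards; stays where it is left. Hinge axis along x through (8, 99, 109) mm in the carton frame, at mid-thickness
- left_flap_edge (a point): middle of the left flap's free edge, 65 mm from its hinge
- right_flap (a joint): the same for the flap on the -y wall; hinge axis along x through (8, -99, 109) mm in the carton frame
- right_flap_edge (a point): middle of the right flap's free edge, 65 mm from its hinge
- lid (a joint): angle of the lid, the large flap hinged on the back wall (156 from hinge to free edge, 200 mm wide, 4 mm thick): 0 lying flat over the whole top (a firm stop), 1.57 standing up, more leaning backwards. Hinge axis along the carton's y through (70, 0, 113) mm in the carton frame, on the lid's inner face. Springy: let go unlatched it rises to a steep angle
- lid_tongue (a point): lower end of the lid's locking tongue: 50 mm wide, hanging 25 mm down at the middle of the lid's free edge. Shut, it lies outside the front wall. With the front wall fully upright it snaps under the catch when the lid's free edge is pressed down with some 8 to 15 N
- catch_point (a point): centre of the catch, a sprung grey bead 40 mm long and 10 mm thick on the outside of the front wall, in the middle near its top, standing 11 mm proud and 96 mm from the wall's hinge
- lid_edge (a point): middle of the lid's free edge, 156 mm from its hinge, at mid-thickness
- bottle: bystander: glass reagent bottle with a screw cap, 72 mm across, 170 mm tall, loose; origin under its centre
- tube_rack: bystander: open compartment tube rack 70 x 110 x 50 mm, loose; origin under its centre
- jar: bystander: small jar 60 mm across, 80 mm tall, loose; origin under its centre
- tip_box: bystander: box of pipette tips 85 x 120 x 60 mm, loose; origin under its centre

How it is judged (in metres and radians):
On the way, in this order (a step that is already met when the one before it is completed fails the run):
1. the front wall is swung upright while the lid is still open (value of joint front_wall below 0.04 rad and value of joint lid above 0.8 rad), for 0.2 s.
2. both side flaps are folded flat, the front wall still upright and the lid still open (all of step 1 and value of joint each of left_flap, right_flap below 0.08 rad), for 0.2 s.
At the end, for the whole second after the job is handed in: front wall upright within 0.04 rad, both side flaps flat within 0.08 rad, and the lid shut within 0.05 rad, held by its own catch and at rest (value of joint front_wall below 0.04 rad and value of joint each of left_flap, right_flap below 0.08 rad and value of joint lid below 0.05 rad and velocity of joint lid below 0.05 rad/s); the robot touches nothing.
It fails at once if the carton is pressed with more than 50 N (contact force between the fingers and carton above 50 N).
It fails at once if a bystander is moved by more than 30 mm (distance of any of bottle, tube_rack, jar, tip_box from where it was at the start of the episode above 0.03 m).
It also fails if it takes over 67 s, if anything falls off the work surface, if the arm or the gripper's body presses on something with over 40 N, if the wrist force passes 120 N, or if a joint passes its speed limit or range.

## Working session

There is one attempt and no reset: what is moved stays moved. The work goes in short steps, Python scripts to look and compute and a tool call to move; the robot and the scene stay as the last step left them, time stands still between calls to the robot, and variables do not carry over. Pictures are saved under pics/ and viewed, at most 10 in all, crops included, and the job is handed in when it is done.

Besides the shell and the picture viewer there is one more tool, called after "Emit:" by a JSON object that holds its "api" and its "payload". send_rows: Moves the arm, as the interface text tells. Its arguments: {"type":"object","properties":{"series":{"type":"array"},"newtons":{"type":"number"}},"required":["series"]}

```bash
mkdir -p pics
cat > h.py <<'E'
import numpy as np, cv2
from bench import readout, viewer, ticket
from scipy.spatial.transform import Rotation as R
def cloud(f):
    z=f["z_map"];K=np.array(f["mtx"]);v,u=np.indices(z.shape)
    P=np.stack([(u-K[0,2])/K[0,0]*z,(v-K[1,2])/K[1,1]*z,z],-1)
    return P@camR(f).T+np.array(f["origin"])
def camR(f):
    o=np.array(f["orientation"],float)
    if o.shape==(3,3): return o
    return R.from_euler('xyz',o,degrees=True).as_matrix()
E
python3 - <<'E'
from h import *
fs=[]
for c in("scene","side"):
    f=viewer.grab_frame(c);fs.append(f["frame"]);print(c,f["origin"],f["orientation"],np.array(f["mtx"]).tolist())
    for t in["carton","front_wall","front_wall_edge","left_flap","left_flap_edge","right_flap","right_flap_edge","lid","lid_edge","lid_tongue","catch_point","bottle","tube_rack","jar","tip_box"]:
        for d in viewer.spot_in(c,t)[:1]: print(t,np.round(d["point"],3),round(d["confidence"],2))
    cv2.imwrite(f"pics/{c}.png",f["frame"][...,::-1])
print(readout.read_state())
E
```

```text
scene [0.66035277 0.728986   0.78378107] [-134.49731324   -0.28765963  172.52737416] [[369.4929628016867, 0.0, 254.36480279206063], [0.0, 369.4929628016867, 191.3133075624474], [0.0, 0.0, 1.0]]
carton [0.461 0.007 0.07 ] 0.69
front_wall [0.462 0.007 0.071] 0.96
front_wall_edge [0.458 0.006 0.068] 0.67
left_flap [0.546 0.138 0.142] 0.59
left_flap_edge [0.546 0.144 0.144] 0.77
right_flap [ 0.578 -0.085  0.132] 0.82
right_flap_edge [ 0.577 -0.09   0.128] 0.93
lid [0.652 0.056 0.222] 0.82
lid_edge [0.648 0.061 0.225] 0.75
lid_tongue [0.653 0.065 0.221] 0.57
catch_point [0.462 0.007 0.07 ] 0.62
bottle [0.464 0.359 0.109] 0.88
jar [0.48  0.232 0.06 ] 0.62
tip_box [ 0.665 -0.15   0.061] 0.57
side [0.06564258 0.53563805 0.86596464] [-137.44841646    0.49255018 -135.61299068] [[431.9630842039667, 0.0, 257.2008875168823], [0.0, 431.9630842039667, 183.44589254507036], [0.0, 0.0, 1.0]]
carton [0.616 0.02  0.122] 0.68
front_wall [0.446 0.025 0.101] 0.47
front_wall_edge [0.445 0.03  0.107] 0.49
left_flap [0.543 0.14  0.145] 0.72
left_flap_edge [0.542 0.14  0.147] 0.75
right_flap [ 0.577 -0.087  0.
[... 302 characters left out ...]
2 -0.232  0.06 ] 0.58
{'clock': 1.6, 'q': array([-7.75205586e+01,  1.58074545e+01,  8.62220720e+01, -3.21449401e-04,
        7.79619806e+01, -6.93083567e+00]), 'qvel': array([ 0.06960181,  0.02824184, -0.04595355,  0.06477122, -0.06148416,
        0.17856899]), 'joint_torque': array([ 2.87364737e-04, -4.16645908e+01, -2.46094322e+01, -1.85700792e-04,
        2.22014978e-04, -1.93339488e-06]), 'tcp_pos': array([ 0.19111342, -0.54236886,  0.23134886]), 'tool_rot': array([1.79991607e+02, 1.33693121e-03, 1.94103440e+01]), 'force': array([-0.27455497, -0.56026044,  0.67953609]), 'wrist_torque': array([-0.02899244, -0.04964236,  0.01829063]), 'gripper_force': 0.0, 'grip_width': 0.9980208860049633}
```

View pics/scene.png

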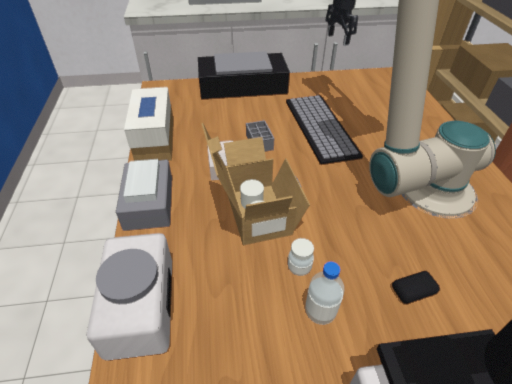

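View pics/side.png

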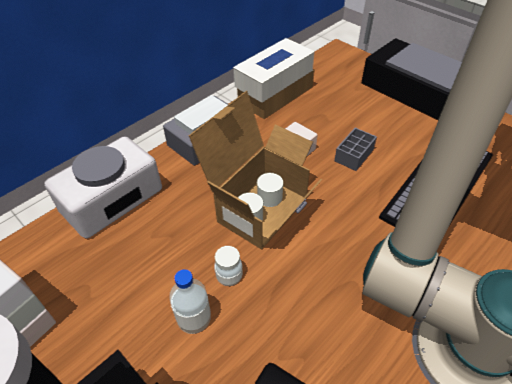

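Run:
```python
from h import *
for c in("side","scene"):
    f=viewer.grab_frame(c);P=cloud(f);np.save(c+".npy",P)
    for t in["front_wall","left_flap","right_flap","lid"]:
        m=viewer.masks_of(c,t)
        if not m: continue
        M=m[0]["mask"]&(f["z_map"]>0);q=P[M]
        q=q[q[:,2]>.01]
        # RANSAC plane
        rng=np.random.default_rng(0);best=None
        for _ in range(300):
            a=q[rng.choice(len(q),3,False)];n=np.cross(a[1]-a[0],a[2]-a[0]);n/=np.linalg.norm(n)+1e-12
            k=abs((q-a[0])@n)<.003
            if best is None or k.sum()>best.sum():best=k
        s=q[best];cc=s.mean(0);n=np.linalg.svd(s-cc,full_matrices=False)[2][2]
        n*=np.sign(n[2])
        # horizontal hinge direction
        h=np.cross([0,0,1],n);h/=np.linalg.norm(h);e=np.cross(n,h)
        A=(s-cc)@h;B=(s-cc)@e
        print(c,t,len(q),len(s),"c",cc.round(3),"n",n.round(3),"hdir deg",np.degrees(np.arctan2(h[1],h[0])).round(1),"ext",np.percentile(A,[1,99]).round(3),np.percentile(B,[1,99]).round(3),"e",e.round(2), "z",np.percentile(s[:,2],[1,99]).round(3))
```

```text
side front_wall 118 86 c [0.443 0.019 0.099] n [-0.826 -0.123  0.55 ] hdir deg -81.6 ext [-0.054  0.061] [-0.009  0.007] e [0.54 0.08 0.84] z [0.091 0.105]
side left_flap 478 450 c [0.542 0.14  0.146] n [ 0.13  -0.951  0.281] hdir deg 7.8 ext [-0.052  0.058] [-0.042  0.028] e [-0.04  0.28  0.96] z [0.106 0.173]
side right_flap 1057 928 c [ 0.574 -0.089  0.136] n [-0.1    0.746  0.658] hdir deg -172.3 ext [-0.055  0.053] [-0.031  0.031] e [ 0.09 -0.65  0.75] z [0.112 0.159]
side lid 4010 3742 c [0.647 0.047 0.19 ] n [-0.941 -0.126  0.313] hdir deg -82.4 ext [-0.094  0.103] [-0.079  0.075] e [0.31 0.04 0.95] z [0.115 0.261]
scene front_wall 1057 1029 c [0.463 0.014 0.069] n [0.921 0.124 0.368] hdir deg 97.7 ext [-0.092  0.097] [-0.061  0.039] e [-0.37 -0.05  0.93] z [0.012 0.105]
scene left_flap 521 521 c [0.548 0.141 0.146] n [ 0.126 -0.949  0.291] hdir deg 7.5 ext [-0.055  0.054] [-0.034  0.028] e [-0.04  0.29  0.96] z [0.114 0.173]
scene right_flap 888 769 c [ 0.579 -0.089  0.136] n [-0.096  0.748  0.657] hdir deg -172.7 ext [-0.054  0.055] [-0.032  0.031] e [ 0.08 -0.65  0.75] z [0.111 0.159]
scene lid 707 562 c [0.649 0.068 0.201] n [-0.94  -0.122  0.318] hdir deg -82.6 ext [-0.074  0.116] [-0.085  0.064] e [0.32 0.04 0.95] z [0.121 0.262]
```

Both pictures show the carton open towards the robot. In the side view its body is around (265,205), the lid leans back at (228,145), the right flap leans out at (290,147), the left flap is at (215,195), and the front wall is at (300,215). The jar is at (228,265) and the bottle at (190,303), both clear of it.

The plane fits agree on a carton origin of about (0.553, 0.030) with yaw 7.6°. The angles are about 21.6° for the front wall, 107° and 131° for the left and right flaps, and 108° for the lid.

Next I close the gripper, align the tool with the carton axes and move in front of the wall.

Emit:
{"api": "send_rows", "payload": {"series": [{"claw": 0,"travel": [30,-33,0],"rot": [0,0,0.02]},{"claw": 0,"travel": [60,-66,0],"rot": [0,0,0.04]},{"claw": 0,"travel": [88,-96,0],"rot": [0,0,0.06]},{"claw": 0,"travel": [116,-126,0],"rot": [0,0,0.08]},{"claw": 0,"travel": [144,-157,0],"rot": [0,0,0.1]},{"claw": 0,"travel": [172,-188,0],"rot": [0,0,0.12]},{"claw": 0,"travel": [200,-219,0],"rot": [0,0,0.14]},{"claw": 0,"travel": [228,-250,0],"rot": [0,0,0.16]},{"claw": 0,"travel": [256,-281,0],"rot": [0,0,0.18]},{"claw": 0,"travel": [284,-311,0],"rot": [0,0,0.19]},{"claw": 0,"travel": [312,-341,0],"rot": [0,0,0.2]},{"claw": 0,"travel": [336,-368,0],"rot": [0,0,0.206]}]}}

```text
clock: 3.1
tcp_pos: [0.3862, -0.0816, 0.2317]
tool_rot: [180.0, -0.1, 7.6]
force: [1.0, -0.1, -0.2]
grip_width: 0.001
gripper_force: 0.0
```

```bash
cat >> h.py <<'E'
O=np.array([.553,.030,0]);C=R.from_euler('z',7.6,degrees=True).as_matrix()
def loc(p): return ((np.asarray(p)-O)@C*1000).round(1)
def st():
    s=readout.read_state();print("t",round(s["clock"],2),"local mm",loc(s["tcp_pos"]),"rot",np.round(s["tool_rot"],2),"Floc",(s["force"]@C).round(1))
def angles():
    for c in("side","scene"):
        f=viewer.grab_frame(c);P=(cloud(f)-O)@C
        for t,ax in(("front_wall",0),("left_flap",1),("right_flap",1),("lid",0)):
            m=viewer.masks_of(c,t)
            if not m: continue
            q=P[m[0]["mask"]&(f["z_map"]>0)];q=q[(q[:,2]>.01)&(abs(q[:,0])<.2)&(abs(q[:,1])<.2)]
            if len(q)<50: continue
            rng=np.random.default_rng(0);best=None
            for _ in range(200):
                a=q[rng.choice(len(q),3,False)];n=np.cross(a[1]-a[0],a[2]-a[0]);n/=np.linalg.norm(n)+1e-12
                k=abs((q-a[0])@n)<.003
                if best is None or k.sum()>best.sum():best=k
            s=q[best];n=np.linalg.svd(s-s.mean(0),full_matrices=False)[2][2]
            n*=np.sign(n[2])
            print(c,t,round(m[0]["confidence"],2),len(q),len(s),"c mm",(s.mean(0)*1000).round(),"n",n.round(3),"tilt from horizontal",round(np.degrees(np.arccos(n[2])),1),"z",(np.percentile(s[:,2],[1,99])*1000).round())
        cv2.imwrite(f"pics/{c}_{readout.read_state()['clock']:.1f}.png",f["frame"][...,::-1])
E
python3 -c "
from h import *
st()"
```

```text
t 3.1 local mm [-180.1  -88.5  231.7] rot [ 1.7996e+02 -8.0000e-02  7.5800e+00] Floc [ 1.  -0.2 -0.2]
```

Emit:
{"api": "send_rows", "payload": {"series": [{"claw": 0,"travel": [7,-17,35]},{"claw": 0,"travel": [14,-34,70]},{"claw": 0,"travel": [20,-50,105]},{"claw": 0,"travel": [25,-50,135]},{"claw": 0,"travel": [30,-50,155]},{"claw": 0,"travel": [40,-50,157]},{"claw": 0,"travel": [48,-50,157]},{"claw": 0,"travel": [54,-50,157]},{"claw": 0,"travel": [59,-50,157]},{"claw": 0,"travel": [64,-50,157]},{"claw": 0,"travel": [69,-50,157]},{"claw": 0,"travel": [74,-50,157]}]}}

```text
$.series[0]: bad value
```

Emit:
{"api": "send_rows", "payload": {"series": [{"claw": 0,"travel": [3,0,0]},{"claw": 0,"travel": [6,0,0]},{"claw": 0,"travel": [9,0,0]},{"claw": 0,"travel": [12,0,0]},{"claw": 0,"travel": [15,0,0]},{"claw": 0,"travel": [17,0,0]},{"claw": 0,"travel": [19,0,0]},{"claw": 0,"travel": [21,0,0]}]}}

```text
$.series[0]: bad value
```

```bash
python3 -c "
from h import *
st();angles()"
```

```text
t 3.1 local mm [-180.1  -88.5  231.7] rot [ 1.7996e+02 -8.0000e-02  7.5800e+00] Floc [ 1.  -0.2 -0.2]
side front_wall 0.34 9114 4086 c mm [ 93.   3. 182.] n [-0.949 -0.001  0.314] tilt from horizontal 71.7 z [ 62. 261.]
side left_flap 0.86 500 466 c mm [  6. 110. 144.] n [ 0.001 -0.959  0.283] tilt from horizontal 73.6 z [103. 173.]
side right_flap 0.79 1055 923 c mm [   6. -120.  135.] n [-0.006  0.751  0.66 ] tilt from horizontal 48.7 z [112. 159.]
side lid 0.97 3928 3695 c mm [ 96.   4. 191.] n [-0.95  -0.     0.313] tilt from horizontal 71.8 z [116. 262.]
scene front_wall 0.73 1075 1039 c mm [-91.  -3.  69.] n [0.928 0.002 0.372] tilt from horizontal 68.2 z [ 14. 105.]
scene left_flap 0.78 612 603 c mm [  9. 109. 143.] n [-0.    -0.957  0.29 ] tilt from horizontal 73.1 z [106. 173.]
scene right_flap 0.93 898 811 c mm [   9. -121.  136.] n [0.004 0.756 0.654] tilt from horizontal 49.2 z [111. 159.]
scene lid 0.82 675 535 c mm [100.  28. 203.] n [-0.948  0.005  0.318] tilt from horizontal 71.4 z [123. 263.]
```

"rot" is required in every row.

Emit:
{"api": "send_rows", "payload": {"series": [{"claw": 0,"travel": [7,-17,35],"rot": [0,0,0]},{"claw": 0,"travel": [14,-34,70],"rot": [0,0,0]},{"claw": 0,"travel": [20,-50,105],"rot": [0,0,0]},{"claw": 0,"travel": [25,-50,135],"rot": [0,0,0]},{"claw": 0,"travel": [30,-50,155],"rot": [0,0,0]},{"claw": 0,"travel": [40,-50,157],"rot": [0,0,0]},{"claw": 0,"travel": [48,-50,157],"rot": [0,0,0]},{"claw": 0,"travel": [54,-50,157],"rot": [0,0,0]},{"claw": 0,"travel": [59,-50,157],"rot": [0,0,0]},{"claw": 0,"travel": [64,-50,157],"rot": [0,0,0]},{"claw": 0,"travel": [69,-50,157],"rot": [0,0,0]},{"claw": 0,"travel": [74,-50,157],"rot": [0,0,0]}]}}

```text
clock: 4.6
tcp_pos: [0.4514, -0.0244, 0.0751]
tool_rot: [180.0, 0.1, 7.6]
force: [-3.8, -0.7, 2.6]
grip_width: 0.002
gripper_force: 2.3
```

Emit:
{"api": "send_rows", "payload": {"series": [{"claw": 0,"travel": [3,0,0],"rot": [0,0,0]},{"claw": 0,"travel": [6,0,0],"rot": [0,0,0]},{"claw": 0,"travel": [9,0,0],"rot": [0,0,0]},{"claw": 0,"travel": [12,0,0],"rot": [0,0,0]},{"claw": 0,"travel": [15,0,0],"rot": [0,0,0]},{"claw": 0,"travel": [17,0,0],"rot": [0,0,0]},{"claw": 0,"travel": [19,0,0],"rot": [0,0,0]},{"claw": 0,"travel": [21,0,0],"rot": [0,0,0]}]}}

```text
clock: 5.27
tcp_pos: [0.4735, -0.0214, 0.0743]
tool_rot: [180.0, -0.0, 7.6]
force: [-3.6, -0.4, 3.0]
grip_width: 0.004
gripper_force: 1.8
```

```bash
python3 -c "
from h import *
st();angles()"
```

```text
t 5.27 local mm [-85.6 -40.4  74.3] rot [180.    -0.     7.61] Floc [-3.6  0.1  3. ]
side front_wall 0.88 846 774 c mm [-72.  32.  61.] n [ 0.999 -0.002  0.042] tilt from horizontal 87.6 z [ 11. 112.]
side left_flap 0.79 446 439 c mm [  4. 111. 147.] n [ 0.004 -0.96   0.28 ] tilt from horizontal 73.7 z [108. 173.]
side right_flap 0.86 485 435 c mm [  35. -118.  133.] n [0.009 0.757 0.653] tilt from horizontal 49.2 z [110. 158.]
side lid 0.68 3977 3744 c mm [ 95.   5. 190.] n [-0.95  -0.001  0.312] tilt from horizontal 71.8 z [115. 261.]
scene front_wall 0.86 495 463 c mm [-69. -24.  75.] n [0.999 0.001 0.05 ] tilt from horizontal 87.1 z [ 12. 112.]
scene left_flap 0.78 524 524 c mm [ 10. 109. 142.] n [-0.002 -0.955  0.298] tilt from horizontal 72.7 z [108. 172.]
scene right_flap 0.97 916 818 c mm [   9. -121.  135.] n [-0.     0.746  0.666] tilt from horizontal 48.2 z [110. 159.]
scene lid 0.57 761 609 c mm [ 99.  24. 200.] n [-0.948  0.004  0.319] tilt from horizontal 71.4 z [116. 263.]
```

Wall is about 2.5° from upright, so I push a few mm more, slowly, until the stop.

Emit:
{"api": "send_rows", "payload": {"series": [{"claw": 0,"travel": [1.5,0,0],"rot": [0,0,0]},{"claw": 0,"travel": [3,0,0],"rot": [0,0,0]},{"claw": 0,"travel": [4,0,0],"rot": [0,0,0]},{"claw": 0,"travel": [4.5,0,0],"rot": [0,0,0]},{"claw": 0,"travel": [5,0,0],"rot": [0,0,0]},{"claw": 0,"travel": [5,0,0],"rot": [0,0,0]}]}}

```text
clock: 6.27
tcp_pos: [0.4781, -0.0209, 0.0743]
tool_rot: [180.0, 0.0, 7.6]
force: [-3.4, -1.9, 2.1]
grip_width: -0.002
gripper_force: 1.6
```

Emit:
{"api": "send_rows", "payload": {"series": [{"claw": 0,"travel": [0.7,0,0],"rot": [0,0,0]},{"claw": 0,"travel": [1.3,0,0],"rot": [0,0,0]},{"claw": 0,"travel": [2,0,0],"rot": [0,0,0]},{"claw": 0,"travel": [2,0,0],"rot": [0,0,0]}]}}

```text
clock: 6.6
tcp_pos: [0.4783, -0.0208, 0.0741]
tool_rot: [180.0, 0.2, 7.6]
force: [-6.3, -3.4, 4.9]
grip_width: -0.001
gripper_force: 3.5
```

```bash
python3 -c "
from h import *
st();angles()" | grep -v flap
```

```text
t 6.6 local mm [-80.8 -40.4  74.1] rot [180.     0.23   7.64] Floc [-6.7 -2.5  4.9]
side front_wall 0.56 911 837 c mm [-70.  29.  60.] n [-1.    -0.     0.006] tilt from horizontal 89.7 z [ 11. 111.]
side lid 0.96 3959 3734 c mm [ 95.   4. 190.] n [-0.95  -0.001  0.313] tilt from horizontal 71.7 z [115. 261.]
scene front_wall 0.62 705 565 c mm [ 99.  27. 198.] n [-0.949  0.006  0.315] tilt from horizontal 71.6 z [116. 263.]
scene lid 0.95 829 651 c mm [ 98.  25. 195.] n [-0.947  0.005  0.32 ] tilt from horizontal 71.4 z [109. 262.]
```

Emit:
{"api": "send_rows", "payload": {"series": [{"claw": 0,"travel": [-15,0,0],"rot": [0,0,0]},{"claw": 0,"travel": [-40,0,-10],"rot": [0,0,0]},{"claw": 0,"travel": [-40,-10,-48],"rot": [0,0,0]},{"claw": 0,"travel": [-40,-20,-86],"rot": [0,0,0]},{"claw": 0,"travel": [-40,-40,-115],"rot": [0,0,0]},{"claw": 0,"travel": [-20,-70,-130],"rot": [0,0,0]},{"claw": 0,"travel": [0,-104,-130],"rot": [0,0,0]},{"claw": 0,"travel": [20,-138,-130],"rot": [0,0,0]},{"claw": 0,"travel": [45,-168,-130],"rot": [0,0,0]},{"claw": 0,"travel": [70,-196,-130],"rot": [0,0,0]},{"claw": 0,"travel": [76,-198,-100],"rot": [0,0,0]},{"claw": 0,"travel": [76,-198,-68],"rot": [0,0,0]}]}}

```text
clock: 8.1
tcp_pos: [0.5347, 0.1897, 0.1436]
tool_rot: [-179.9, -0.6, 7.8]
force: [-0.1, -0.8, -0.7]
grip_width: -0.001
gripper_force: 0.0
```

```bash
python3 -c "
from h import *
st();angles()"; ls pics
```

```text
t 8.1 local mm [  3.  160.7 143.6] rot [-179.86   -0.64    7.77] Floc [-0.2 -0.8 -0.7]
side front_wall 0.84 1168 1098 c mm [-70.   6.  65.] n [-1.     0.     0.004] tilt from horizontal 89.7 z [ 11. 112.]
side left_flap 0.71 293 280 c mm [-16. 110. 142.] n [ 0.005 -0.959  0.285] tilt from horizontal 73.5 z [106. 173.]
side right_flap 0.74 1084 968 c mm [   6. -120.  136.] n [-0.003  0.759  0.652] tilt from horizontal 49.3 z [110. 160.]
side lid 0.68 1833 1740 c mm [ 93. -48. 184.] n [-0.95  -0.002  0.314] tilt from horizontal 71.7 z [117. 261.]
scene left_flap 0.92 373 366 c mm [ 31. 109. 142.] n [-0.004 -0.956  0.292] tilt from horizontal 73.0 z [107. 173.]
scene right_flap 0.66 902 801 c mm [   8. -121.  135.] n [-0.004  0.759  0.651] tilt from horizontal 49.4 z [110. 160.]
scene lid 0.66 733 585 c mm [100.  23. 200.] n [-0.948  0.004  0.318] tilt from horizontal 71.4 z [117. 262.]
scene.png
scene_3.6.png
scene_5.8.png
scene_7.1.png
scene_8.6.png
side.png
side_3.4.png
side_5.5.png
side_6.8.png
side_8.3.png
```

Emit:
{"api": "send_rows", "payload": {"series": [{"claw": 0,"travel": [-5,15,0],"rot": [0,0,0]},{"claw": 0,"travel": [-8,28,0],"rot": [0,0,0]},{"claw": 0,"travel": [-8,37,-1],"rot": [0,0,0]},{"claw": 0,"travel": [-8,44,-3],"rot": [0,0,0]},{"claw": 0,"travel": [-8,50,-6],"rot": [0,0,0]},{"claw": 0,"travel": [-8,57,-9],"rot": [0,0,0]},{"claw": 0,"travel": [-8,63,-9],"rot": [0,0,0]},{"claw": 0,"travel": [-8,68,-7],"rot": [0,0,0]},{"claw": 0,"travel": [-8,73,-4],"rot": [0,0,0]},{"claw": 0,"travel": [-8,78,0],"rot": [0,0,0]},{"claw": 0,"travel": [-8,82,5],"rot": [0,0,0]},{"claw": 0,"travel": [-8,85,9],"rot": [0,0,0]}]}}

```text
clock: 9.6
tcp_pos: [0.5328, 0.0999, 0.1327]
tool_rot: [180.0, -0.0, 7.6]
force: [-0.3, -0.2, 1.3]
grip_width: -0.003
gripper_force: 0.8
```

Emit:
{"api": "send_rows", "payload": {"series": [{"claw": 0,"travel": [0,2,4],"rot": [0,0,0]},{"claw": 0,"travel": [0,4,8],"rot": [0,0,0]},{"claw": 0,"travel": [0,5,12],"rot": [0,0,0]},{"claw": 0,"travel": [0,6,15],"rot": [0,0,0]},{"claw": 0,"travel": [0,6,18],"rot": [0,0,0]},{"claw": 0,"travel": [0,6,20],"rot": [0,0,0]},{"claw": 0,"travel": [0,6,21.5],"rot": [0,0,0]},{"claw": 0,"travel": [0,6,21.5],"rot": [0,0,0]}]}}

```text
clock: 10.27
tcp_pos: [0.533, 0.0947, 0.1113]
tool_rot: [-180.0, 0.0, 7.6]
force: [-0.3, 0.5, -0.1]
grip_width: 0.001
gripper_force: 0.0
```

```bash
python3 -c "
from h import *
st();angles()"
```

```text
t 10.27 local mm [-11.2  66.8 111.3] rot [-1.7998e+02  5.0000e-02  7.6100e+00] Floc [-0.2  0.5 -0.1]
side front_wall 0.88 1183 1108 c mm [-70.   5.  64.] n [-1.    -0.     0.003] tilt from horizontal 89.8 z [ 12. 112.]
side left_flap 0.86 718 664 c mm [ -4.  74. 111.] n [0.001 0.003 1.   ] tilt from horizontal 0.2 z [109. 114.]
side right_flap 0.66 1004 899 c mm [   6. -121.  136.] n [0.003 0.755 0.656] tilt from horizontal 49.0 z [112. 158.]
side lid 0.73 2059 1948 c mm [ 97.  55. 195.] n [-0.95   0.001  0.313] tilt from horizontal 71.7 z [115. 261.]
scene front_wall 0.79 211 181 c mm [-66.  40.  96.] n [ 0.999 -0.004  0.043] tilt from horizontal 87.6 z [ 66. 112.]
scene left_flap 0.95 720 688 c mm [ 16.  70. 111.] n [-0.001  0.008  1.   ] tilt from horizontal 0.4 z [109. 114.]
scene right_flap 0.98 672 595 c mm [  19. -122.  137.] n [0.008 0.755 0.656] tilt from horizontal 49.0 z [112. 159.]
scene lid 0.58 798 633 c mm [ 98.  24. 197.] n [-0.948  0.005  0.319] tilt from horizontal 71.4 z [110. 263.]
```

Emit:
{"api": "send_rows", "payload": {"series": [{"claw": 0,"travel": [0,0,-30],"rot": [0,0,0]},{"claw": 0,"travel": [0,15,-65],"rot": [0,0,0]},{"claw": 0,"travel": [0,45,-90],"rot": [0,0,0]},{"claw": 0,"travel": [0,83,-95],"rot": [0,0,0]},{"claw": 0,"travel": [0,121,-95],"rot": [0,0,0]},{"claw": 0,"travel": [0,159,-95],"rot": [0,0,0]},{"claw": 0,"travel": [0,197,-95],"rot": [0,0,0]},{"claw": 0,"travel": [0,232,-95],"rot": [0,0,0]},{"claw": 0,"travel": [0,255,-85],"rot": [0,0,0]},{"claw": 0,"travel": [0,257,-50],"rot": [0,0,0]},{"claw": 0,"travel": [0,257,-20],"rot": [0,0,0]},{"claw": 0,"travel": [0,257,-20],"rot": [0,0,0]}]}}

```text
clock: 11.77
tcp_pos: [0.5631, -0.1594, 0.126]
tool_rot: [-179.6, 0.6, 7.5]
force: [-1.3, -0.2, -1.9]
grip_width: 0.002
gripper_force: 0.0
```

Emit:
{"api": "send_rows", "payload": {"series": [{"claw": 0,"travel": [0,-18,0],"rot": [0,0,0]},{"claw": 0,"travel": [0,-32,0],"rot": [0,0,0]},{"claw": 0,"travel": [0,-42,-2],"rot": [0,0,0]},{"claw": 0,"travel": [0,-50,-4],"rot": [0,0,0]},{"claw": 0,"travel": [0,-58,-7],"rot": [0,0,0]},{"claw": 0,"travel": [0,-66,-11],"rot": [0,0,0]},{"claw": 0,"travel": [0,-74,-14],"rot": [0,0,0]},{"claw": 0,"travel": [0,-80,-18],"rot": [0,0,0]},{"claw": 0,"travel": [0,-86,-20],"rot": [0,0,0]},{"claw": 0,"travel": [0,-92,-19],"rot": [0,0,0]},{"claw": 0,"travel": [0,-97,-18],"rot": [0,0,0]},{"claw": 0,"travel": [0,-102,-16],"rot": [0,0,0]}]}}

```text
clock: 12.77
tcp_pos: [0.554, -0.0588, 0.1477]
tool_rot: [180.0, -0.0, 7.6]
force: [1.0, -1.4, -0.0]
grip_width: 0.001
gripper_force: 0.5
```

Emit:
{"api": "send_rows", "payload": {"series": [{"claw": 0,"travel": [0,-5,4],"rot": [0,0,0]},{"claw": 0,"travel": [0,-9,9],"rot": [0,0,0]},{"claw": 0,"travel": [0,-13,15],"rot": [0,0,0]},{"claw": 0,"travel": [0,-15,21],"rot": [0,0,0]},{"claw": 0,"travel": [0,-17,26],"rot": [0,0,0]},{"claw": 0,"travel": [0,-19,30],"rot": [0,0,0]},{"claw": 0,"travel": [0,-20,33],"rot": [0,0,0]},{"claw": 0,"travel": [0,-20,35],"rot": [0,0,0]},{"claw": 0,"travel": [0,-20,35],"rot": [0,0,0]}]}}

```text
clock: 13.52
tcp_pos: [0.5509, -0.0392, 0.1121]
tool_rot: [-180.0, 0.1, 7.6]
force: [0.4, 0.2, -1.0]
grip_width: 0.004
gripper_force: 0.0
```

```bash
python3 -c "
from h import *
st();angles()"
```

```text
t 13.52 local mm [-11.3 -68.3 112.1] rot [-1.7997e+02  7.0000e-02  7.6000e+00] Floc [ 0.4  0.1 -1. ]
side front_wall 0.85 1191 1123 c mm [-70.   5.  65.] n [-1.    -0.001  0.006] tilt from horizontal 89.6 z [ 11. 112.]
side left_flap 0.78 1114 1047 c mm [  6.  67. 111.] n [-0.001  0.002  1.   ] tilt from horizontal 0.1 z [109. 114.]
side right_flap 0.76 677 619 c mm [  3. -60. 112.] n [ 0.001 -0.027  1.   ] tilt from horizontal 1.5 z [109. 115.]
side lid 0.83 3964 3732 c mm [ 95.   7. 190.] n [-0.95  -0.001  0.314] tilt from horizontal 71.7 z [115. 261.]
scene front_wall 0.75 472 435 c mm [-66. -15.  82.] n [ 1.    -0.001  0.012] tilt from horizontal 89.3 z [ 14. 112.]
scene left_flap 0.81 823 814 c mm [  9.  66. 111.] n [-0.     0.002  1.   ] tilt from horizontal 0.1 z [109. 114.]
scene right_flap 0.79 535 522 c mm [ 12. -63. 112.] n [-0.004 -0.02   1.   ] tilt from horizontal 1.1 z [110. 115.]
scene lid 0.68 712 567 c mm [100.  22. 201.] n [-0.948  0.005  0.317] tilt from horizontal 71.5 z [113. 263.]
```

Emit:
{"api": "send_rows", "payload": {"series": [{"claw": 0,"travel": [0,0,1],"rot": [0,0,0]},{"claw": 0,"travel": [0,0,2],"rot": [0,0,0]},{"claw": 0,"travel": [0,0,2],"rot": [0,0,0]},{"claw": 0,"travel": [0,0,-30],"rot": [0,0,0]},{"claw": 0,"travel": [0,-10,-70],"rot": [0,0,0]},{"claw": 0,"travel": [0,-25,-108],"rot": [0,0,0]},{"claw": 0,"travel": [0,-40,-145],"rot": [0,0,0]},{"claw": 0,"travel": [0,-55,-180],"rot": [0,0,0]},{"claw": 0,"travel": [0,-68,-193],"rot": [0,0,0]},{"claw": 0,"travel": [0,-68,-193],"rot": [0,0,0]}]}}

```text
clock: 14.85
tcp_pos: [0.5438, 0.0301, 0.3103]
tool_rot: [180.0, -0.5, 7.7]
force: [0.4, -0.7, -0.6]
grip_width: 0.0
gripper_force: 0.0
```

```bash
python3 -c "
from h import *
st();angles()
P=(np.load('scene.npy')-O)@C
for x0 in range(120,300,30):
    k=(P[...,0]>x0/1e3)&(P[...,0]<(x0+30)/1e3)&(abs(P[...,1])<.06)
    print(x0,k.sum(),P[k][:,2].max() if k.any() else 0)
"
```

```text
t 14.85 local mm [ -9.1   1.3 310.3] rot [179.98  -0.5    7.75] Floc [ 0.3 -0.7 -0.6]
side front_wall 0.64 3941 3718 c mm [ 95.   8. 189.] n [-0.95  -0.     0.312] tilt from horizontal 71.8 z [115. 261.]
side left_flap 0.72 1051 999 c mm [  5.  66. 111.] n [0.003 0.    1.   ] tilt from horizontal 0.2 z [109. 114.]
side right_flap 0.78 900 838 c mm [  7. -65. 111.] n [0.    0.001 1.   ] tilt from horizontal 0.1 z [108. 114.]
side lid 0.63 3986 3758 c mm [ 95.   7. 189.] n [-0.95  -0.001  0.313] tilt from horizontal 71.8 z [114. 261.]
scene front_wall 0.7 431 407 c mm [-66. -16.  82.] n [ 1.    -0.001  0.012] tilt from horizontal 89.3 z [ 17. 112.]
scene left_flap 0.97 918 867 c mm [  9.  67. 111.] n [-0.003  0.016  1.   ] tilt from horizontal 0.9 z [108. 114.]
scene right_flap 0.77 656 633 c mm [  9. -67. 111.] n [-0.001 -0.001  1.   ] tilt from horizontal 0.1 z [109. 114.]
scene lid 0.97 749 596 c mm [100.  23. 201.] n [-0.948  0.005  0.318] tilt from horizontal 71.4 z [117. 262.]
120 399 0.26292543098737853
150 362 0.0036575809355172684
180 368 0.005990969886008335
210 375 0.00399106358198742
240 592 0.1064527975019709
270 505 0.10822751042715428
```

Emit:
{"api": "send_rows", "payload": {"series": [{"claw": 0,"travel": [25,0,0],"rot": [0,0,0]},{"claw": 0,"travel": [55,0,0],"rot": [0,0,0]},{"claw": 0,"travel": [85,0,0],"rot": [0,0,0]},{"claw": 0,"travel": [115,0,0],"rot": [0,0,0]},{"claw": 0,"travel": [145,0,0],"rot": [0,0,0]},{"claw": 0,"travel": [170,0,0],"rot": [0,0,0]},{"claw": 0,"travel": [174,0,5],"rot": [0,0,0]},{"claw": 0,"travel": [174,0,30],"rot": [0,0,0]},{"claw": 0,"travel": [174,0,60],"rot": [0,0,0]},{"claw": 0,"travel": [174,0,85],"rot": [0,0,0]},{"claw": 0,"travel": [174,0,95],"rot": [0,0,0]},{"claw": 0,"travel": [174,0,95],"rot": [0,0,0]}]}}

```text
clock: 16.35
tcp_pos: [0.7126, 0.0509, 0.2071]
tool_rot: [-179.9, 0.4, 7.6]
force: [0.0, 0.6, 0.1]
grip_width: -0.001
gripper_force: 0.0
```

```bash
python3 -c "
from h import *
st()"
```

```text
t 16.35 local mm [160.9  -0.4 207.1] rot [-179.94    0.42    7.59] Floc [0.1 0.6 0.1]
```

Emit:
{"api": "send_rows", "payload": {"series": [{"claw": 0,"travel": [-20,0,0],"rot": [0,0,0]},{"claw": 0,"travel": [-31,0,-2],"rot": [0,0,0]},{"claw": 0,"travel": [-43,0,-6],"rot": [0,0,0]},{"claw": 0,"travel": [-55,0,-10],"rot": [0,0,0]},{"claw": 0,"travel": [-66,0,-13],"rot": [0,0,0]},{"claw": 0,"travel": [-76,0,-16],"rot": [0,0,0]},{"claw": 0,"travel": [-86,0,-18],"rot": [0,0,0]},{"claw": 0,"travel": [-96,0,-19],"rot": [0,0,0]},{"claw": 0,"travel": [-106,0,-19],"rot": [0,0,0]},{"claw": 0,"travel": [-117,0,-19],"rot": [0,0,0]},{"claw": 0,"travel": [-127,0,-17],"rot": [0,0,0]},{"claw": 0,"travel": [-139,0,-14],"rot": [0,0,0]}]}}

```text
clock: 17.35
tcp_pos: [0.5764, 0.0326, 0.2248]
tool_rot: [180.0, -0.1, 7.6]
force: [1.5, 0.6, 0.5]
grip_width: -0.001
gripper_force: 0.4
```

```bash
python3 -c "
from h import *
st();angles()" | grep -v flap
```

```text
t 17.35 local mm [ 23.6  -0.5 224.8] rot [ 1.7999e+02 -5.0000e-02  7.6100e+00] Floc [1.5 0.4 0.5]
side front_wall 0.57 1208 1130 c mm [-70.   5.  65.] n [-1.    -0.001  0.006] tilt from horizontal 89.6 z [ 12. 112.]
side lid 0.76 735 518 c mm [ 22.  26. 203.] n [ 0.883 -0.004  0.468] tilt from horizontal 62.1 z [115. 253.]
scene front_wall 0.92 417 395 c mm [-66. -11.  83.] n [ 1.    -0.003  0.015] tilt from horizontal 89.1 z [ 13. 113.]
scene lid 0.62 2157 2086 c mm [ 36.  19. 180.] n [0.866 0.    0.5  ] tilt from horizontal 60.0 z [118. 249.]
```

Emit:
{"api": "send_rows", "payload": {"series": [{"claw": 0,"travel": [-10,0,4],"rot": [0,0,0]},{"claw": 0,"travel": [-20,0,8],"rot": [0,0,0]},{"claw": 0,"travel": [-30,0,14],"rot": [0,0,0]},{"claw": 0,"travel": [-40,0,21],"rot": [0,0,0]},{"claw": 0,"travel": [-49,0,29],"rot": [0,0,0]},{"claw": 0,"travel": [-58,0,37],"rot": [0,0,0]},{"claw": 0,"travel": [-66,0,46],"rot": [0,0,0]},{"claw": 0,"travel": [-73,0,56],"rot": [0,0,0]},{"claw": 0,"travel": [-78,0,65],"rot": [0,0,0]},{"claw": 0,"travel": [-82,0,73],"rot": [0,0,0]},{"claw": 0,"travel": [-85,0,79],"rot": [0,0,0]}]}}

```text
clock: 18.77
tcp_pos: [0.4926, 0.0215, 0.1451]
tool_rot: [180.0, -0.0, 7.6]
force: [1.4, 1.0, -0.2]
grip_width: -0.004
gripper_force: 0.4
```

```bash
python3 -c "
from h import *
st();angles()"; ls -t pics|head -3
```

```text
t 18.77 local mm [-61.   -0.5 145.1] rot [180.    -0.     7.61] Floc [ 1.5  0.8 -0.2]
side left_flap 0.67 146 143 c mm [ -9.  93. 111.] n [ 0.012 -0.103  0.995] tilt from horizontal 6.0 z [109. 114.]
side lid 0.7 3086 2888 c mm [ -8.  20. 133.] n [ 0.197 -0.001  0.98 ] tilt from horizontal 11.4 z [117. 149.]
scene front_wall 0.41 61 53 c mm [-66.  68.  91.] n [1.    0.002 0.024] tilt from horizontal 88.6 z [ 64. 111.]
scene left_flap 0.52 171 162 c mm [ -9.  91. 111.] n [-0.011  0.06   0.998] tilt from horizontal 3.5 z [108. 113.]
scene lid 0.95 3179 3058 c mm [ -1.   9. 132.] n [0.203 0.001 0.979] tilt from horizontal 11.7 z [117. 149.]
scene_19.3.png
side_19.0.png
scene_17.9.png
```

Lid is at 11.5° and everything else is in place, so I press down slowly.

Emit:
{"api": "send_rows", "payload": {"series": [{"claw": 0,"travel": [-1,0,4],"rot": [0,0,0]},{"claw": 0,"travel": [-2,0,8],"rot": [0,0,0]},{"claw": 0,"travel": [-3,0,11],"rot": [0,0,0]},{"claw": 0,"travel": [-4,0,14],"rot": [0,0,0]},{"claw": 0,"travel": [-5,0,16],"rot": [0,0,0]},{"claw": 0,"travel": [-6,0,18],"rot": [0,0,0]},{"claw": 0,"travel": [-6,0,20],"rot": [0,0,0]}]}}

```text
clock: 19.85
tcp_pos: [0.4871, 0.0207, 0.1272]
tool_rot: [180.0, -0.1, 7.6]
force: [-3.7, 1.1, 19.9]
grip_width: 0.004
gripper_force: 9.7
```

Emit:
{"api": "send_rows", "payload": {"series": [{"claw": 0,"travel": [0,0,1.5],"rot": [0,0,0]},{"claw": 0,"travel": [0,0,3],"rot": [0,0,0]},{"claw": 0,"travel": [0,0,4.5],"rot": [0,0,0]},{"claw": 0,"travel": [0,0,6],"rot": [0,0,0]}]}}

```text
clock: 20.18
tcp_pos: [0.4865, 0.0207, 0.1204]
tool_rot: [180.0, -0.0, 7.6]
force: [-0.4, -0.1, 2.9]
grip_width: -0.0
gripper_force: 1.7
```

```bash
python3 -c "
from h import *
st();angles()"
```

```text
t 20.18 local mm [-67.2  -0.4 120.4] rot [179.99  -0.     7.61] Floc [-0.4 -0.1  2.9]
side front_wall 0.89 616 612 c mm [-70.   9.  43.] n [-1.    -0.001  0.002] tilt from horizontal 89.9 z [11. 84.]
side left_flap 0.64 3342 3144 c mm [ -7.  20. 119.] n [ 0.023 -0.001  1.   ] tilt from horizontal 1.3 z [115. 123.]
side lid 0.61 3398 3159 c mm [ -7.  20. 119.] n [ 0.024 -0.     1.   ] tilt from horizontal 1.4 z [115. 123.]
scene lid 0.84 3092 2972 c mm [ -2.   9. 119.] n [0.017 0.001 1.   ] tilt from horizontal 1.0 z [115. 122.]
```

The force rose to 20 N and then dropped, so the catch has passed. I press the last few mm to the stop, then retreat.

Emit:
{"api": "send_rows", "payload": {"series": [{"claw": 0,"travel": [0,0,1.5],"rot": [0,0,0]},{"claw": 0,"travel": [0,0,3],"rot": [0,0,0]},{"claw": 0,"travel": [0,0,4],"rot": [0,0,0]},{"claw": 0,"travel": [0,0,4],"rot": [0,0,0]}]}}

```text
clock: 21.02
tcp_pos: [0.4867, 0.0207, 0.1166]
tool_rot: [180.0, -0.0, 7.6]
force: [-3.3, 0.2, 8.4]
grip_width: 0.0
gripper_force: 4.7
```

Emit:
{"api": "send_rows", "payload": {"series": [{"claw": 0,"travel": [0,0,-10],"rot": [0,0,0]},{"claw": 0,"travel": [0,0,-40],"rot": [0,0,0]},{"claw": 0,"travel": [0,0,-75],"rot": [0,0,0]},{"claw": 0,"travel": [0,0,-100],"rot": [0,0,0]},{"claw": 0,"travel": [-30,0,-105],"rot": [0,0,0]},{"claw": 0,"travel": [-60,0,-105],"rot": [0,0,0]},{"claw": 0,"travel": [-80,0,-105],"rot": [0,0,0]},{"claw": 0,"travel": [-80,0,-105],"rot": [0,0,0]},{"claw": 0,"travel": [-80,0,-105],"rot": [0,0,0]}]}}

```text
clock: 21.77
tcp_pos: [0.4071, 0.0101, 0.2208]
tool_rot: [180.0, -0.1, 7.6]
force: [0.1, -0.3, 0.9]
grip_width: 0.001
gripper_force: 0.0
```

```bash
python3 -c "
from h import *
st();angles()
for t in ('jar','bottle','tube_rack','tip_box'): print(t,[np.round(d['point'],3) for d in viewer.spot_in('side',t)[:1]])"; cp "pics/$(ls -t pics|grep side|head -1)" pics/final.png
```

```text
t 21.77 local mm [-147.2   -0.4  220.8] rot [ 1.7999e+02 -8.0000e-02  7.5800e+00] Floc [ 0.1 -0.3  0.9]
side front_wall 0.74 4197 3989 c mm [-12.   6. 117.] n [-0.002 -0.001  1.   ] tilt from horizontal 0.1 z [114. 120.]
side lid 0.57 4214 3975 c mm [-11.   4. 117.] n [-0.002 -0.002  1.   ] tilt from horizontal 0.1 z [114. 120.]
scene right_flap 0.46 4892 3104 c mm [ -6.   6. 117.] n [-0.001  0.002  1.   ] tilt from horizontal 0.1 z [115. 120.]
scene lid 0.7 3154 3098 c mm [ -6.   6. 117.] n [-0.001  0.001  1.   ] tilt from horizontal 0.1 z [115. 120.]
jar [array([0.482, 0.037, 0.04 ])]
bottle [array([0.431, 0.35 , 0.113])]
tube_rack [array([ 0.498, -0.3  ,  0.038])]
tip_box [array([ 0.632, -0.179,  0.063])]
```

View pics/final.png

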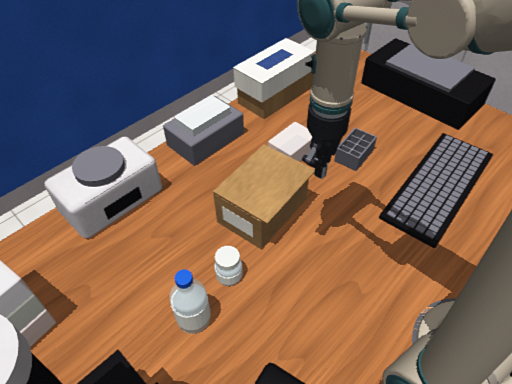

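The picture shows the carton shut, with a flat lid at (265,180). The jar at (228,265), the bottle at (190,303) and the rack at (355,148) are where they were; the network's jar report was a false hit. The lid stays shut with the arm clear, so I hand in.

```bash
python3 -c "
from h import *
print(ticket.sign_off())"
```

```text
the job is handed in; nothing more can be done
None
```

I closed the carton in the required order (front wall upright, both flaps flat, then the lid), and the lid snapped shut and stayed flat after the arm backed off; I handed the job in at about 22 s and got no verdict back.

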